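Park the lathe faceplates on the storage board in order of size

TASK

Put the four lathe faceplates away on the pegs of the storage board, one on each peg, hub up and lying flat on the board, in order of size: the largest next to the chuck, the smallest next to the wax tin. Set them down rather than dropping them, and leave the wax tin where it stands.

Things in the scene. Friction and masses are not known exactly. Their poses are not given: they have to be found in the camera images.
- plate_115: The largest of four faceplates. Loose aluminium disc 115 mm across, 6 mm thick, with screw holes; on its middle a round hub, 40 mm across and 28 mm high (34 mm overall), to be gripped from above; a 25 mm bore runs right through. 330 g, give or take a fifth. Starts flat on the bench, hub up. Origin: centre of the flat underside, z up the hub; its yaw does not matter.
- plate_96: The second largest of four faceplates. Loose aluminium disc 96 mm across, 6 mm thick, with screw holes; on its middle a round hub, 40 mm across and 28 mm high (34 mm overall), to be gripped from above; a 25 mm bore runs right through. 250 g, give or take a fifth. Starts flat on the bench, hub up. Origin: centre of the flat underside, z up the hub; its yaw does not matter.
- plate_78: The third largest of four faceplates. Loose aluminium disc 78 mm across, 6 mm thick, with screw holes; on its middle a round hub, 40 mm across and 28 mm high (34 mm overall), to be gripped from above; a 25 mm bore runs right through. 180 g, give or take a fifth. Starts flat on the bench, hub up. Origin: centre of the flat underside, z up the hub; its yaw does not matter.
- plate_60: The smallest of four faceplates. Loose aluminium disc 60 mm across, 6 mm thick, with screw holes; on its middle a round hub, 40 mm across and 28 mm high (34 mm overall), to be gripped from above; a 25 mm bore runs right through. 120 g, give or take a fifth. Starts flat on the bench, hub up. Origin: centre of the flat underside, z up the hub; its yaw does not matter.
- peg_1: Parking peg, the end peg at the board's left end (+y side). Fixed upright wooden dowel, 13 mm across, 38 mm high, tapered tip, in the plywood storage board (130 x 720 mm, 18 mm thick, fixed on the bench). Four pegs in a row along it, 115 mm apart. Origin: centre of its foot, on the board's top; z up; y along the row from peg_4 to peg_1.
- peg_2: Parking peg, the second peg from the board's left (+y) end. Fixed upright wooden dowel, 13 mm across, 38 mm high, tapered tip, in the plywood storage board (130 x 720 mm, 18 mm thick, fixed on the bench). Four pegs in a row along it, 115 mm apart. Origin: centre of its foot, on the board's top; z up; y along the row from peg_4 to peg_1.
- peg_3: Parking peg, the third peg from the board's left (+y) end. Fixed upright wooden dowel, 13 mm across, 38 mm high, tapered tip, in the plywood storage board (130 x 720 mm, 18 mm thick, fixed on the bench). Four pegs in a row along it, 115 mm apart. Origin: centre of its foot, on the board's top; z up; y along the row from peg_4 to peg_1.
- peg_4: Parking peg, the end peg at the board's right end (-y side). Fixed upright wooden dowel, 13 mm across, 38 mm high, tapered tip, in the plywood storage board (130 x 720 mm, 18 mm thick, fixed on the bench). Four pegs in a row along it, 115 mm apart. Origin: centre of its foot, on the board's top; z up; y along the row from peg_4 to peg_1.
- chuck: Four-jaw scroll chuck of dark and bright steel, 97 mm in diameter and 70 mm high, parked jaws up; fixed, does not move. Marks the end where the largest faceplate belongs. Origin: centre of its underside, z up. On the board in line with the pegs, 117.5 mm past an end peg, left or right; the wax tin is at the other end.
- wax_tin: Flat round tin of polishing wax with a brass-coloured lid, 83 mm in diameter, 42 mm high, 300 g, loose, to be left alone. Marks the end where the smallest faceplate belongs. Origin: centre of its underside, z up. On the board in line with the pegs, 117.5 mm past an end peg, left or right; the chuck is at the other end.
Things that resemble listed ones, but are neither listed nor needed, are in the scene too. What is shaped like the plate_96 but pink or red is not meant.

How it is judged (in metres and radians):
At the end, for the whole second after the job is handed in: In order of size from the chuck (largest) to the wax tin (smallest), each faceplate over its own peg (centres within 9 mm), hub up, flat (0.08 rad) and down on the board (4 mm), all released and at rest; the wax tin within 20 mm of where it began (((horizontal distance between chuck and peg_1 below 0.17 m and horizontal distance between plate_115 and peg_1 below 0.009 m and z of plate_115 in the frame of peg_1 between -0.004 and 0.004 m and horizontal distance between plate_96 and peg_2 below 0.009 m and z of plate_96 in the frame of peg_2 between -0.004 and 0.004 m and horizontal distance between plate_78 and peg_3 below 0.009 m and z of plate_78 in the frame of peg_3 between -0.004 and 0.004 m and horizontal distance between plate_60 and peg_4 below 0.009 m and z of plate_60 in the frame of peg_4 between -0.004 and 0.004 m) or (horizontal distance between chuck and peg_4 below 0.17 m and horizontal distance between plate_115 and peg_4 below 0.009 m and z of plate_115 in the frame of peg_4 between -0.004 and 0.004 m and horizontal distance between plate_96 and peg_3 below 0.009 m and z of plate_96 in the frame of peg_3 between -0.004 and 0.004 m and horizontal distance between plate_78 and peg_2 below 0.009 m and z of plate_78 in the frame of peg_2 between -0.004 and 0.004 m and horizontal distance between plate_60 and peg_1 below 0.009 m and z of plate_60 in the frame of peg_1 between -0.004 and 0.004 m)) and angle between each of plate_115, plate_96, plate_78, plate_60's own z axis and vertical below 0.08 rad and linear speed of each of plate_115, plate_96, plate_78, plate_60 below 0.02 m/s and angular speed of each of plate_115, plate_96, plate_78, plate_60 below 0.2 rad/s and contact force between the fingers and plate_115 below 0.2 N and contact force between the fingers and plate_96 below 0.2 N and contact force between the fingers and plate_78 below 0.2 N and contact force between the fingers and plate_60 below 0.2 N and distance of wax_tin from where it was at the start of the episode below 0.02 m); the robot touches nothing.
It fails at once if the 115 mm faceplate is dropped or knocked off (moves faster than 0.55 m/s out of the fingers) (linear speed of plate_115 above 0.55 m/s and contact force between the fingers and plate_115 below 0.1 N).
It fails at once if the 96 mm faceplate is dropped or knocked off (moves faster than 0.55 m/s out of the fingers) (linear speed of plate_96 above 0.55 m/s and contact force between the fingers and plate_96 below 0.1 N).
It fails at once if the 78 mm faceplate is dropped or knocked off (moves faster than 0.55 m/s out of the fingers) (linear speed of plate_78 above 0.55 m/s and contact force between the fingers and plate_78 below 0.1 N).
It fails at once if the 60 mm faceplate is dropped or knocked off (moves faster than 0.55 m/s out of the fingers) (linear speed of plate_60 above 0.55 m/s and contact force between the fingers and plate_60 below 0.1 N).
It fails at once if the wax tin is pushed more than 20 mm (distance of wax_tin from where it was at the start of the episode above 0.02 m).
It also fails if it takes over 93 s, if anything falls off the work surface, if the arm or the gripper's body presses on something with over 40 N, if the wrist force passes 120 N, or if a joint passes its speed limit or range.

ROBOT

A 7-joint arm with a two-finger parallel gripper is mounted at the origin on the work surface. World frame = base frame: x ahead of the robot, y to its left, z up, the work surface at z = 0. Lengths are in m, angles in degrees, forces in N, time in s.
With the tool pointing down it reaches from about 0.425 to 0.875 m from the base axis. Payload 4.7 kg.
Tool frame: the origin (TCP) lies on the centre line of the jaws, within the pads' length; the fingertips stand 14 mm ahead of it and the grasp point (between the pads) lies 5 mm behind it; z points along the fingers, y is the line along which they close (so a half turn about z gives the same grasp; the last joint's range is limited). The gripper opens to 87 mm and grips with 3 to 60 N. Pads are 19 mm wide; open, the fingers measure 117 mm over their backs; the gripper's body (75 mm by 190 mm) begins 51 mm behind the grasp point.
Start: joints at [75.579, 18.392, -4.016, 83.108, 1.295, 78.541, -3.26], TCP at [0.171, -0.627, 0.237] pointing down, gripper open.
Joint ranges: [-163.93, 163.93], [-17.29, 119.83], [-79.2, 71.16], [3.27, 140.29], [-89.18, 269.18], [5.43, 117.66], [-154.24, 154.24]. Speed limits (degrees/s): [147.25, 147.25, 180, 180, 180, 180, 180].

INTERFACE

Orientations are given as [roll, pitch, yaw] about the fixed x, y, z axes, in that order (R = Rz(yaw) Ry(pitch) Rx(roll)).
In Python, from cell import env gives the robot as it stands.
- The arm moves only by the tool jog_arm, never from a script. Its argument "motion" is a list that holds one entry, the list of rows, each a list of 7 numbers: the shift along the tool's x, y, z in units of 0.1 m (1.0 is 0.1 m), then the turn, a rotation vector about the tool's x, y, z in units of 180 degrees (1.0 is 180 degrees), then the closure, from 0 (fully open) to 1 (shut). A call has 1 to 5 rows; each row is the pose to reach, as a shift and turn from the pose commanded when the call began, along the tool's axes at that moment, turning the shorter way round; what a row does not reach only later rows make up. A row lasts 1/10 s, in which the tool goes at most 50 mm and 8.59 degrees, less where a joint would pass 70% of its speed; a pose out of reach is approached as far as the arm can. A call with a number of a shift or a turn outside -1 to 1 is refused whole. A call with a gripper value outside its range is refused whole. The fingers move at their own pace and stop on an object; "grip_force" is the grip in N (left out, the last holds). Time passes only in rows, so rows that repeat a pose let the fingers close. It gives the time, the measured TCP pose, the force, the opening and the grip force at its end, in the units of the state.
- env.get_obs(): the state, without advancing time (a new reading comes with each control period).
- env.read_camera(name): name is "scene" or "top" or "wrist"; returns (picture, depth): 480x640x3 uint8, red, green, blue; 480x640 float32, m along the optical axis (not along the pixel's ray), 0 where there is no reading.
- env.camera_info(name): a dict with "camera_matrix" (3x3 intrinsics, pixels), "origin" and "orientation" of the camera in the world; the wrist camera has in their place "mount" (4x4, takes a point from camera to tool coordinates, whose origin is the TCP and whose axes are the flange's). Camera axes: x right, y down, z forward; pixel columns grow to the right and rows downward; lengths in m; the calibration is good to about 2 mm. A picture is of the moment at which its call begins: read the wrist's pose just before it. camera_info takes no time and is no camera call.
- env.sign_off(): hands the job in; it is judged then, once.
The state is a dict: "time_s": time; "qpos": joint angles; "joint_velocities": joint speeds; "effort": joint torques, N m; "tool_pos": TCP position; "tool_rot": TCP orientation; "force": force on the tool from outside, world axes, zero at the start; "wrist_torque": the same for the moment, N m; "grip_width": finger opening in m; "grasp_force": force on a finger pad.
Only numpy, scipy, OpenCV 4.12 (cv2) and the standard library are available. Lean on these libraries where they do the work, as an engineer would, in place of code of your own. Each camera call takes 0.05 s, during which the arm holds its last target. There are 200 camera calls.

## Working session

There is one attempt and no reset: what is moved stays moved. The work goes in short steps, Python scripts to look and compute and a tool call to move; the robot and the scene stay as the last step left them, time stands still between calls to the robot, and variables do not carry over. Pictures are saved under pics/ and viewed, at most 14 in all, crops included, and the job is handed in when it is done.

Besides the shell and the picture viewer there is one more tool, called after ">>>" as name([rows], argument=value, ...), one row to a line, values as JSON. jog_arm: Moves the arm, as the interface text tells. Shifts and turns lie within -1 to 1; 1 stands for 0.1 m of shift or 180 degrees of turn. Its arguments: {"type":"object","properties":{"motion":{"type":"array","items":{"type":"array","items":{"type":"array","items":{"type":"number"}}}},"grip_force":{"type":"number"}},"required":["motion"]}

```bash
mkdir -p pics; ls
python3 - <<'E'
from cell import env
import cv2,numpy as np
o=env.get_obs(); print(o)
for n in("top","scene"):
    p,d=env.read_camera(n); cv2.imwrite(f"pics/{n}0.png",p[:,:,::-1]); np.savez(f"pics/{n}0.npz",p=p,d=d); print(n,env.camera_info(n))
print(env.camera_info("wrist"))
E
```

```text
pics
{'time_s': 0.0, 'qpos': array([75.57910608, 18.43817884, -4.01528493, 83.17579326,  1.29343066,
       78.54317758, -3.25907674]), 'joint_velocities': array([-0.00995461, -0.00888831, -0.03847301, -0.01893279,  0.00844985,
        0.00725782,  0.03069748]), 'effort': array([ 7.89713722e-04, -4.91278625e+01, -4.04016897e-01, -3.12519658e+01,
       -6.39937911e-02,  4.36598877e-02,  1.49730708e-04]), 'tool_pos': array([ 0.17055097, -0.62665595,  0.23546365]), 'tool_rot': array([-1.79888011e+02,  4.49951247e-03,  1.52310437e+01]), 'force': array([-0.30986429, -0.05684412, -0.64288866]), 'wrist_torque': array([ 0.01146007, -0.086404  ,  0.02928111]), 'grasp_force': 0.0, 'grip_width': 0.08694612050473294}
top {'camera_matrix': array([[585.77421881,   0.        , 319.17665117],
       [  0.        , 585.77421881, 237.70208534],
       [  0.        ,   0.        ,   1.        ]]), 'origin': array([0.32781232, 0.02929751, 1.37082519]), 'orientation': array([-173.50504169,    0.74543368,  -90.2220998 ])}
scene {'camera_matrix': array([[457.61027404,   0.        , 315.96890007],
       [  0.        , 457.61027404, 236.65646204],
       [  0.        ,   0.        ,   1.        ]]), 'origin': array([ 0.99466306, -0.50312139,  0.63587558]), 'orientation': array([-129.35672032,   -0.13288451,   43.09631598])}
{'camera_matrix': array([[384.47048666,   0.        , 322.39956171],
       [  0.        , 384.47048666, 245.10896458],
       [  0.        ,   0.        ,   1.        ]]), 'mount': array([[-7.63532017e-04, -9.59152612e-01, -2.82888114e-01,
         7.85914640e-02],
       [ 9.99999565e-01, -5.80962182e-04, -7.29264614e-04,
         2.93309768e-04],
       [ 5.35128763e-04, -2.82888547e-01,  9.59152638e-01,
        -1.47614211e-01],
       [ 0.00000000e+00,  0.00000000e+00,  0.00000000e+00,
         1.00000000e+00]])}
```

View pics/top0.png

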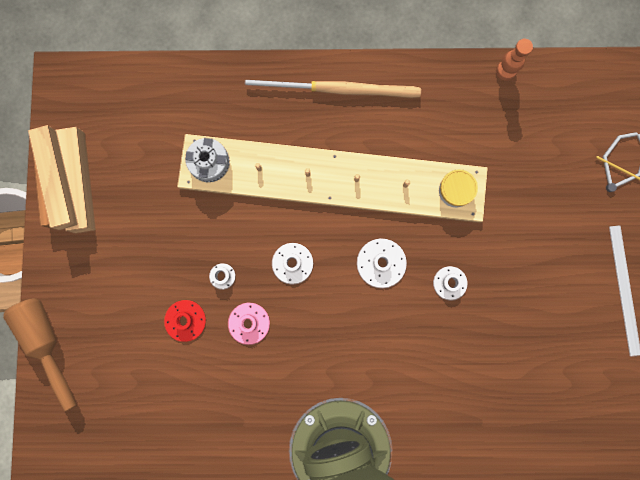

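View pics/scene0.png

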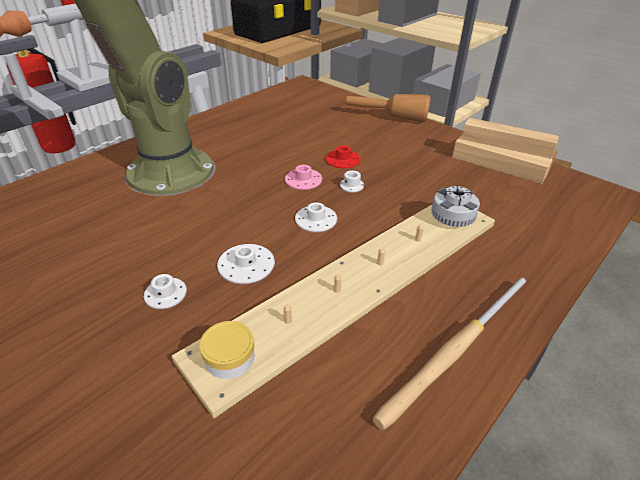

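The top view shows the chuck at (207,158), the wax tin at (459,188) and the pegs at (259,168), (308,173), (357,179) and (406,184). Candidates:
- White plates: (382,263) is 115, (292,263) is 96, (450,283) is 78 and (222,276) is 60.
- Lookalikes: red (184,320) and pink (248,323), both excluded.

The chuck is on the +y side, so 115→peg_1, 96→peg_2, 78→peg_3 and 60→peg_4.

```bash
cat > h.py <<'E'
from cell import env
import cv2,numpy as np
from scipy.spatial.transform import Rotation as R
def campose(n,o=None):
    c=env.camera_info(n); T=np.eye(4)
    if n=="wrist":
        T[:3,:3]=R.from_euler('xyz',o['tool_rot'],degrees=True).as_matrix(); T[:3,3]=o['tool_pos']
        return c['camera_matrix'],T@c['mount']
    T[:3,:3]=R.from_euler('xyz',c['orientation'],degrees=True).as_matrix(); T[:3,3]=c['origin']
    return c['camera_matrix'],T
def rays(K,T,uv):
    uv=np.atleast_2d(uv); r=np.c_[(uv-K[[0,1],[2,2]])/K[[0,1],[0,1]],np.ones(len(uv))]
    return r@T[:3,:3].T
def plane(K,T,uv,z):
    d=rays(K,T,uv); o=T[:3,3]; return o+d*((z-o[2])/d[:,2])[:,None]
def cloud(K,T,d):
    v,u=np.mgrid[:480,:640]; r=rays(K,T,np.c_[u.ravel(),v.ravel()])
    return (T[:3,3]+r*d.ravel()[:,None]).reshape(480,640,3)
def white(p):
    h=cv2.cvtColor(p,cv2.COLOR_RGB2HSV); return ((h[:,:,1]<60)&(h[:,:,2]>150)).astype(np.uint8)
E
python3 - <<'E'
from h import *
for n in("top","scene"):
    f=np.load(f"pics/{n}0.npz"); p,d=f['p'],f['d']; K,T=campose(n); X=cloud(K,T,d)
    m=white(p)*255; m=cv2.morphologyEx(m,cv2.MORPH_CLOSE,np.ones((3,3)))
    for c in cv2.findContours(m,cv2.RETR_EXTERNAL,cv2.CHAIN_APPROX_NONE)[0]:
        if cv2.contourArea(c)<150: continue
        P=plane(K,T,c[:,0].astype(float),.006)
        if not(.2<P[:,0].mean()<.6 and abs(P[:,1].mean())<.4): continue
        (x,y),r=cv2.minEnclosingCircle(P[:,:2].astype(np.float32))
        M=np.zeros_like(m); cv2.drawContours(M,[c],-1,255,-1); Q=X[M>0]; H=Q[(Q[:,2]>.028)&(Q[:,2]<.04)]
        (hx,hy),hr=cv2.minEnclosingCircle(H[:,:2].astype(np.float32))
        print(n,'disc',np.round([x,y,2*r],4),'hub',np.round([hx,hy,2*hr],4),np.round(np.median(H[:,2]),4),'reach',round(np.hypot(x,y),3))
    B=(X[:,:,0]>.3)&(X[:,:,0]<.75)&(abs(X[:,:,1])<.4)&(X[:,:,2]>.044)&(X[:,:,2]<.065)
    nn,l,s,ce=cv2.connectedComponentsWithStats(B.astype(np.uint8))
    for i in range(1,nn):
        if s[i,4]>5: Q=X[l==i]; print(n,'peg?',s[i,4],np.round(ce[i]),Q.mean(0).round(4),np.ptp(Q,axis=0).round(3))
f=np.load("pics/top0.npz"); p=f['p']
crop=np.hstack([cv2.resize(p[225:350,160:290],(0,0),fx=3,fy=3),cv2.resize(p[225:350,340:470],(0,0),fx=3,fy=3)]); cv2.imwrite("pics/crop1.png",crop[:,:,::-1])
E
```

```text
top disc [ 0.3768 -0.2562  0.0793] hub [ 0.3769 -0.2571  0.0404] 0.0337 reach 0.456
top disc [0.3953 0.2742 0.0613] hub [0.3948 0.2731 0.0403] 0.0338 reach 0.481
top disc [0.4245 0.1101 0.0969] hub [0.4247 0.1086 0.0396] 0.0342 reach 0.439
top disc [ 0.424  -0.098   0.1161] hub [ 0.4245 -0.0988  0.0399] 0.0337 reach 0.435
top peg? 119 [217. 172.] [0.63   0.2799 0.0537] [0.064 0.078 0.02 ]
top peg? 26 [258. 166.] [0.6454 0.1857 0.0546] [0.011 0.009 0.012]
top peg? 27 [307. 171.] [0.6314 0.0723 0.0534] [0.011 0.012 0.016]
top peg? 1056 [459. 187.] [ 0.5906 -0.2712  0.0589] [0.083 0.083 0.021]
top peg? 26 [357. 177.] [ 0.618  -0.0412  0.0539] [0.011 0.009 0.013]
top peg? 27 [407. 182.] [ 0.6046 -0.1549  0.0531] [0.01  0.011 0.017]
scene disc [ 0.5804 -0.2663  0.0828] hub [ 0.5976 -0.2771  0.0775] 0.0341 reach 0.639
scene disc [ 0.3704 -0.2544  0.095 ] hub [ 0.3767 -0.2565  0.0432] 0.0347 reach 0.449
scene disc [ 0.4232 -0.0995  0.1198] hub [ 0.4223 -0.1002  0.0411] 0.0345 reach 0.435
scene disc [0.4207 0.1139 0.1128] hub [0.4238 0.108  0.0409] 0.0343 reach 0.436
scene disc [0.3824 0.2871 0.1014] hub [0.3941 0.2704 0.0415] 0.034 reach 0.478
scene peg? 381 [452. 215.] [0.672  0.2687 0.0542] [0.096 0.066 0.021]
scene peg? 42 [419. 228.] [0.6453 0.1839 0.0518] [0.012 0.012 0.014]
scene peg? 44 [381. 252.] [0.6321 0.0696 0.0523] [0.01  0.013 0.014]
scene peg? 53 [337. 279.] [ 0.619  -0.044   0.0523] [0.011 0.01  0.015]
scene peg? 65 [287. 309.] [ 0.6056 -0.1579  0.0526] [0.013 0.012 0.014]
scene peg? 2126 [226. 345.] [ 0.594  -0.2755  0.0593] [0.084 0.083 0.021]
```

View pics/crop1.png

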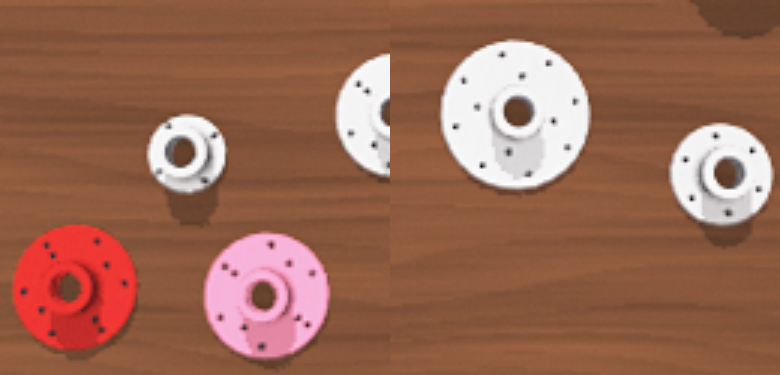

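The crop confirms the white plates; the red and pink ones are the 96-shaped decoys. Sizes measure 61, 79, 97 and 116 mm, hub tops sit at 0.034 m, and peg spacing is 114.6 mm, all matching the description. I'll work at yaw 90, so tool x = +y, tool y = +x and tool z = down, and start with plate_78.

>>> jog_arm([
  [[0.4,-0.4,0,0,0,-0.045,0],[0.8,-0.8,0,0,0,-0.09,0],[1,-1,0,0,0,-0.135,0],[1,-1,0,0,0,-0.18,0],[1,-1,0,0,0,-0.2077,0]],
], grip_force=25)

```text
time_s: 0.6
tool_pos: [0.2421, -0.5029, 0.2366]
tool_rot: [-180.0, 0.0, 53.1]
force: [0.2, -0.8, 0.5]
grip_width: 0.087
grasp_force: 0.0
```

>>> jog_arm([
  [[0,0,0,0,0,-0.045,0],[0,0,0,0,0,-0.09,0],[0,0,0,0,0,-0.135,0],[0,0,0,0,0,-0.18,0],[0,0,0,0,0,-0.2077,0]],
])

```text
time_s: 1.1
tool_pos: [0.2408, -0.5041, 0.236]
tool_rot: [-180.0, -0.0, 90.3]
force: [0.3, -0.8, -0.9]
grip_width: 0.087
grasp_force: 0.0
```

>>> jog_arm([
  [[0.5,0.25,0,0,0,0,0],[0.9,0.5,0,0,0,0,0],[1,0.7,0,0,0,0,0],[1,0.7,0,0,0,0,0]],
])

```text
time_s: 1.5
tool_pos: [0.3146, -0.401, 0.2366]
tool_rot: [179.9, -0.0, 90.4]
force: [0.2, 0.4, -0.1]
grip_width: 0.0868
grasp_force: 0.0
```

>>> jog_arm([
  [[0.4,0.2,0.2,0,0,0,0],[0.8,0.4,0.4,0,0,0,0],[1,0.6,0.6,0,0,0,0],[1,0.66,1,0,0,0,0],[1,0.66,1,0,0,0,0]],
])

```text
time_s: 2.0
tool_pos: [0.3745, -0.3019, 0.132]
tool_rot: [-179.6, -0.3, 90.1]
force: [-0.3, 0.8, -0.1]
grip_width: 0.0865
grasp_force: 0.0
```

>>> jog_arm([
  [[0.3,0,0,0,0,0,0],[0.47,0,0,0,0,0,0],[0.47,0,0,0,0,0,0],[0.47,0,0,0,0,0,0]],
])

```text
time_s: 2.4
tool_pos: [0.377, -0.2587, 0.1376]
tool_rot: [179.9, 0.1, 90.0]
force: [-0.7, -0.3, 0.5]
grip_width: 0.0871
grasp_force: 0.0
```

```bash
cat >> h.py <<'E'
def hubs(ztop,tol=.006):
    """round flat tops at height ztop seen by the wrist camera: centre, diameter"""
    o=env.get_obs(); K,T=campose("wrist",o); p,d=env.read_camera("wrist"); X=cloud(K,T,d)
    B=(abs(X[:,:,2]-ztop)<tol)&(d>0); B=cv2.morphologyEx(B.astype(np.uint8),cv2.MORPH_OPEN,np.ones((3,3)))
    print('tcp',o['tool_pos'].round(4))
    for c in cv2.findContours(B,cv2.RETR_EXTERNAL,cv2.CHAIN_APPROX_NONE)[0]:
        if cv2.contourArea(c)<60: continue
        P=plane(K,T,c[:,0].astype(float),ztop)[:,:2].astype(np.float32); (x,y),r=cv2.minEnclosingCircle(P)
        if r<.06: print('  blob',c[:,0].mean(0).round(),'xy',round(x,4),round(y,4),'dia',round(2*r,4))
    return p
E
python3 - <<'E'
from h import *
p=hubs(.034); cv2.imwrite("pics/w1.png",p[:,:,::-1])
E
```

```text
tcp [ 0.377  -0.2587  0.1376]
  blob [323. 245.] xy 0.3782 -0.256 dia 0.0402
  blob [594. 248.] xy 0.5739 -0.2637 dia 0.0711
  blob [402.   8.] xy 0.4246 -0.1091 dia 0.034
```

View pics/w1.png

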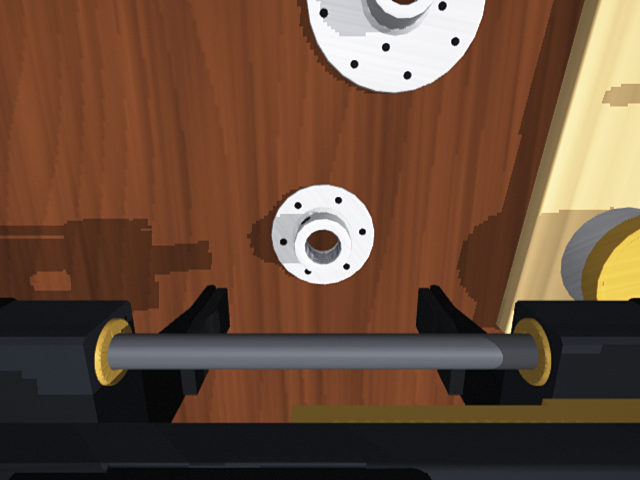

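The wrist view shows the 78 plate centred between the jaws at (323,245), with the wax tin clear at the right edge. The wrist measurement (0.378, -0.256) agrees with the top camera, so I'll descend and grip.

>>> jog_arm([
  [[0.01,0.01,0.4,0,0,0,0],[0.01,0.01,0.7,0,0,0,0],[0.01,0.01,0.9,0,0,0,0],[0.01,0.01,0.9,0,0,0,0]],
])

```text
time_s: 2.85
tool_pos: [0.3758, -0.2563, 0.0442]
tool_rot: [-179.8, -0.2, 89.9]
force: [-0.6, -0.6, -0.3]
grip_width: 0.0871
grasp_force: 0.0
```

>>> jog_arm([
  [[0,0,0.12,0,0,0,0],[0,0,0.22,0,0,0,0],[0,0,0.22,0,0,0,0.3],[0,0,0.22,0,0,0,0.5],[0,0,0.22,0,0,0,0.6]],
])

```text
time_s: 3.35
tool_pos: [0.3784, -0.2568, 0.0251]
tool_rot: [180.0, 0.1, 90.0]
force: [0.5, -0.4, -0.4]
grip_width: 0.0706
grasp_force: 0.0
```

>>> jog_arm([
  [[0,0,0,0,0,0,0.8],[0,0,0,0,0,0,1],[0,0,0,0,0,0,1],[0,0,0,0,0,0,1],[0,0,0,0,0,0,1]],
], grip_force=25)

```text
time_s: 3.85
tool_pos: [0.3778, -0.2565, 0.0246]
tool_rot: [-180.0, 0.0, 90.0]
force: [-0.5, 0.1, 1.5]
grip_width: 0.039
grasp_force: 24.9
```

>>> jog_arm([
  [[0,0,-0.15,0,0,0,1],[0,0,-0.4,0,0,0,1],[0,0,-0.7,0,0,0,1],[0,0,-1,0,0,0,1],[0,0,-1,0,0,0,1]],
])

```text
time_s: 4.35
tool_pos: [0.3803, -0.258, 0.1282]
tool_rot: [179.7, 0.3, 90.0]
force: [-0.4, -0.3, -1.1]
grip_width: 0.0389
grasp_force: 24.9
```

>>> jog_arm([
  [[0.1,0.1,0,0,0,0,1],[0.3,0.3,0,0,0,0,1],[0.55,0.55,0,0,0,0,1],[0.8,0.8,0,0,0,0,1],[1,1,0,0,0,0,1]],
])

```text
time_s: 4.85
tool_pos: [0.4785, -0.1544, 0.1234]
tool_rot: [-179.9, -0.1, 90.1]
force: [-0.1, -0.3, -2.1]
grip_width: 0.0389
grasp_force: 24.9
```

>>> jog_arm([
  [[0.25,0.25,0,0,0,0,1],[0.5,0.5,0,0,0,0,1],[0.75,0.75,0,0,0,0,1],[0.9,0.9,0,0,0,0,1],[1,1,0,0,0,0,1]],
])

```text
time_s: 5.35
tool_pos: [0.5782, -0.0543, 0.1231]
tool_rot: [-179.9, -0.1, 90.1]
force: [-0.3, -0.6, -1.0]
grip_width: 0.0388
grasp_force: 24.9
```

>>> jog_arm([
  [[0.05,0.15,0,0,0,0,1],[0.1,0.3,0,0,0,0,1],[0.13,0.4,0,0,0,0,1],[0.13,0.4,0,0,0,0,1],[0.13,0.4,0,0,0,0,1]],
])

```text
time_s: 5.85
tool_pos: [0.6171, -0.0439, 0.1239]
tool_rot: [-179.9, 0.0, 90.0]
force: [-0.3, -0.5, -0.7]
grip_width: 0.0387
grasp_force: 24.9
```

```bash
cat >> h.py <<'E'
def pegs(name):
    """tops of pegs (z .050-.058) in a fixed view"""
    K,T=campose(name); p,d=env.read_camera(name); X=cloud(K,T,d)
    print(env.get_obs()['tool_pos'].round(4)); return K,T,p,X
E
python3 - <<'E'
from h import *
o=env.get_obs(); print(o['tool_pos'],o['grip_width'],o['qpos'].round(1)); 
K,T=campose("wrist",o); p,d=env.read_camera("wrist"); X=cloud(K,T,d); cv2.imwrite("pics/w2.png",p[:,:,::-1])
B=(X[:,:,2]>.046)&(X[:,:,2]<.062)
nn,l,s,ce=cv2.connectedComponentsWithStats(B.astype(np.uint8))
for i in range(1,nn):
    if s[i,4]>20: print(s[i,4],ce[i].round(),X[l==i].mean(0).round(4),np.ptp(X[l==i],axis=0).round(3))
pp,dd=env.read_camera("scene"); cv2.imwrite("pics/s2.png",pp[:,:,::-1])
E
```

```text
[ 0.61712541 -0.04387279  0.12388789] 0.03872638652418641 [ 32.6  23.7 -38.7  94.4  15.8  67.6  -9.9]
535 [353.  54.] [0.6335 0.0724 0.0536] [0.012 0.013 0.011]
```

View pics/w2.png

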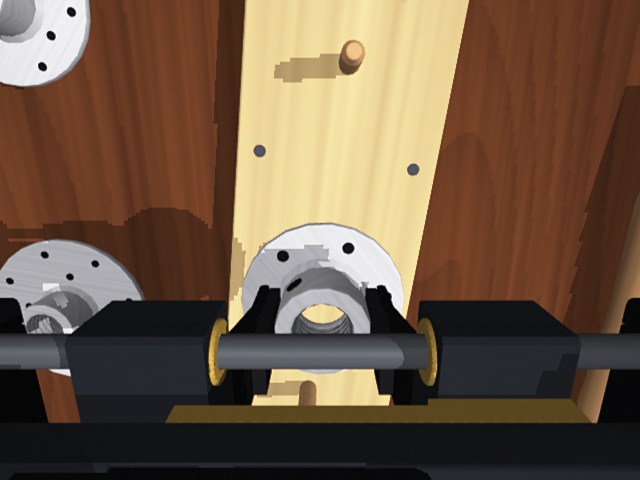

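The wrist view shows the 78 plate held level over peg_3, with peg_2 at (353,54) measured at (0.6335, 0.0724). That matches the earlier fit within 2 mm, so I'll lower.

>>> jog_arm([
  [[0.01,0.01,0.15,0,0,0,1],[0.01,0.01,0.3,0,0,0,1],[0.01,0.01,0.42,0,0,0,1],[0.01,0.01,0.52,0,0,0,1],[0.01,0.01,0.58,0,0,0,1]],
])

```text
time_s: 6.45
tool_pos: [0.618, -0.0424, 0.0647]
tool_rot: [-179.9, -0.0, 90.0]
force: [0.1, -0.0, -1.7]
grip_width: 0.0388
grasp_force: 24.9
```

>>> jog_arm([
  [[0,0,0.06,0,0,0,1],[0,0,0.12,0,0,0,1],[0,0,0.18,0,0,0,1],[0,0,0.22,0,0,0,1],[0,0,0.22,0,0,0,1]],
])

```text
time_s: 6.95
tool_pos: [0.6185, -0.0425, 0.0439]
tool_rot: [-179.9, -0.0, 90.0]
force: [0.3, 0.8, -1.0]
grip_width: 0.0387
grasp_force: 24.9
```

>>> jog_arm([
  [[0,0,0.006,0,0,0,1],[0,0,0.012,0,0,0,1],[0,0,0.015,0,0,0,1]],
])

```text
time_s: 7.25
tool_pos: [0.6191, -0.0425, 0.0433]
tool_rot: [180.0, 0.0, 90.0]
force: [-0.2, 0.3, -1.7]
grip_width: 0.0388
grasp_force: 24.9
```

>>> jog_arm([
  [[0,0,0.005,0,0,0,1],[0,0,0.005,0,0,0,0.55],[0,0,0.005,0,0,0,0.5],[0,0,0.005,0,0,0,0.3],[0,0,0.005,0,0,0,0.2]],
])

```text
time_s: 7.75
tool_pos: [0.6191, -0.0424, 0.0428]
tool_rot: [180.0, 0.0, 90.0]
force: [0.3, 0.0, 0.8]
grip_width: 0.0523
grasp_force: 0.0
```

>>> jog_arm([
  [[0,0,-0.1,0,0,0,0],[0,0,-0.4,0,0,0,0],[0,0,-0.8,0,0,0,0],[0,0,-1,0,0,0,0],[0,0,-1,0,0,0,0]],
])

```text
time_s: 8.25
tool_pos: [0.6216, -0.0421, 0.1474]
tool_rot: [179.6, 0.1, 90.0]
force: [0.0, 0.4, 0.4]
grip_width: 0.0854
grasp_force: 0.0
```

Run:
```python
from h import *
p=hubs(.052,.003); cv2.imwrite("pics/w3.png",p[:,:,::-1]); print(env.get_obs()['qpos'].round(1))
```

```text
tcp [ 0.6216 -0.0421  0.1474]
  blob [301. 394.] xy 0.6098 -0.1515 dia 0.0103
  blob [318. 253.] xy 0.62 -0.0423 dia 0.0397
  blob [341.  68.] xy 0.6343 0.0734 dia 0.0118
[ 32.7  22.7 -39.1  93.   15.2  69.4  -9.5]
```

Plate_78 is seated: hub top at 0.052 m and centre (0.620, -0.042). Next is plate_115.

>>> jog_arm([
  [[-0.1,-0.4,0,0,0,0,0],[-0.2,-0.8,0,0,0,0,0],[-0.3,-1,0,0,0,0,0],[-0.3,-1,0,0,0,0,0]],
])

```text
time_s: 8.7
tool_pos: [0.5153, -0.0747, 0.1411]
tool_rot: [-179.8, 0.1, 89.8]
force: [-0.1, 0.0, -0.6]
grip_width: 0.0871
grasp_force: 0.0
```

>>> jog_arm([
  [[-0.1,-0.4,0,0,0,0,0],[-0.2,-0.8,0,0,0,0,0],[-0.27,-0.95,0,0,0,0,0],[-0.27,-0.95,0,0,0,0,0],[-0.27,-0.95,0,0,0,0,0]],
])

```text
time_s: 9.2
tool_pos: [0.4248, -0.0992, 0.1426]
tool_rot: [179.9, -0.0, 90.0]
force: [0.8, 0.5, 0.8]
grip_width: 0.0869
grasp_force: 0.0
```

Run:
```python
from h import *
p=hubs(.034,.004); cv2.imwrite("pics/w4.png",p[:,:,::-1]); print(env.get_obs()['qpos'].round(1))
```

```text
tcp [ 0.4248 -0.0992  0.1426]
  blob [322. 246.] xy 0.4252 -0.0975 dia 0.0398
  blob [629. 179.] xy 0.6287 -0.0522 dia 0.0098
  blob [593. 165.] xy 0.6074 -0.0434 dia 0.0339
[ 49.7  -2.8 -38.6 117.6  -2.   64.6  12. ]
```

>>> jog_arm([
  [[0.01,0,0.4,0,0,0,0],[0.01,0,0.7,0,0,0,0],[0.01,0,0.9,0,0,0,0],[0.01,0,0.9,0,0,0,0]],
])

```text
time_s: 9.65
tool_pos: [0.4228, -0.0966, 0.05]
tool_rot: [-179.7, -0.2, 90.1]
force: [-0.7, -0.3, -0.2]
grip_width: 0.087
grasp_force: 0.0
```

>>> jog_arm([
  [[0,0,0.15,0,0,0,0],[0,0,0.28,0,0,0,0],[0,0,0.28,0,0,0,0.3],[0,0,0.28,0,0,0,0.5],[0,0,0.28,0,0,0,0.6]],
])

```text
time_s: 10.15
tool_pos: [0.4247, -0.0986, 0.0253]
tool_rot: [179.9, 0.0, 90.0]
force: [0.1, -0.1, -0.0]
grip_width: 0.0705
grasp_force: 0.0
```

>>> jog_arm([
  [[0,0,0,0,0,0,0.8],[0,0,0,0,0,0,1],[0,0,0,0,0,0,1],[0,0,0,0,0,0,1],[0,0,0,0,0,0,1]],
], grip_force=35)

```text
time_s: 10.65
tool_pos: [0.4241, -0.0986, 0.0247]
tool_rot: [180.0, 0.0, 90.0]
force: [0.0, 0.7, 1.1]
grip_width: 0.0393
grasp_force: 35.0
```

>>> jog_arm([
  [[0,0,-0.15,0,0,0,1],[0,0,-0.4,0,0,0,1],[0,0,-0.7,0,0,0,1],[0,0,-1,0,0,0,1],[0,0,-1,0,0,0,1]],
])

```text
time_s: 11.15
tool_pos: [0.4263, -0.0991, 0.1277]
tool_rot: [179.7, 0.2, 90.0]
force: [-0.0, -0.7, -2.4]
grip_width: 0.0387
grasp_force: 35.0
```

>>> jog_arm([
  [[0.1,0.08,0,0,0,0,1],[0.3,0.24,0,0,0,0,1],[0.55,0.43,0,0,0,0,1],[0.8,0.63,0,0,0,0,1],[1,0.8,0,0,0,0,1]],
])

```text
time_s: 11.65
tool_pos: [0.5036, 0.0032, 0.123]
tool_rot: [-179.9, -0.1, 90.0]
force: [-0.0, -0.7, -3.5]
grip_width: 0.0392
grasp_force: 35.0
```

>>> jog_arm([
  [[0.25,0.2,0,0,0,0,1],[0.5,0.4,0,0,0,0,1],[0.75,0.6,0,0,0,0,1],[0.9,0.7,0,0,0,0,1],[1,0.8,0,0,0,0,1]],
])

```text
time_s: 12.15
tool_pos: [0.583, 0.1034, 0.1224]
tool_rot: [-179.8, -0.0, 90.1]
force: [0.2, 0.2, -2.3]
grip_width: 0.0392
grasp_force: 35.0
```

>>> jog_arm([
  [[0.25,0.2,0,0,0,0,1],[0.5,0.4,0,0,0,0,1],[0.75,0.55,0,0,0,0,1],[0.84,0.61,0,0,0,0,1],[0.84,0.61,0,0,0,0,1]],
])

```text
time_s: 12.65
tool_pos: [0.6443, 0.187, 0.1232]
tool_rot: [-179.9, -0.0, 90.1]
force: [-0.1, 1.1, -2.3]
grip_width: 0.0393
grasp_force: 35.0
```

>>> jog_arm([
  [[0,0,0,0,0,0,1],[0,0,0,0,0,0,1]],
])

```text
time_s: 12.85
tool_pos: [0.6446, 0.1833, 0.124]
tool_rot: [-179.9, 0.1, 89.9]
force: [0.6, 0.2, -2.8]
grip_width: 0.0389
grasp_force: 35.0
```

Run:
```python
from h import *
print(env.get_obs()['qpos'].round(1))
p,d=env.read_camera("scene"); cv2.imwrite("pics/s5.png",p[:,:,::-1])
```

```text
[ 14.1  31.8 -44.5  86.3  23.   71.4 -33.7]
```

View pics/s5.png

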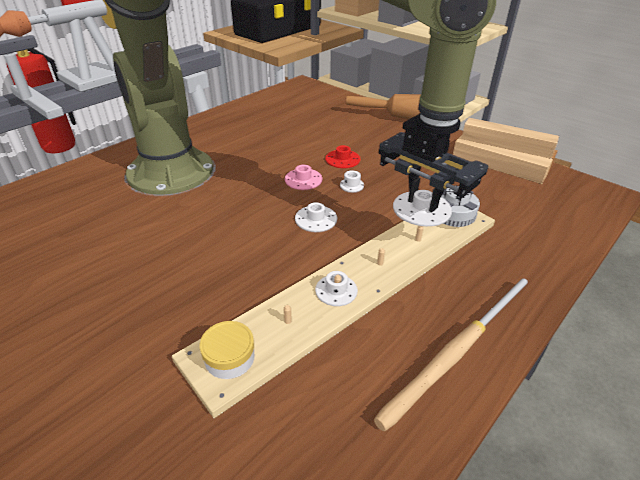

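The scene view shows plate_78 seated on peg_3 (336,285) and plate_115 held level above peg_1 (419,232), clear of the chuck at (458,207). Lowering.

>>> jog_arm([
  [[0.005,0.005,0.15,0,0,0,1],[0.005,0.005,0.3,0,0,0,1],[0.005,0.005,0.42,0,0,0,1],[0.005,0.005,0.52,0,0,0,1],[0.005,0.005,0.58,0,0,0,1]],
])

```text
time_s: 13.4
tool_pos: [0.6446, 0.1857, 0.0646]
tool_rot: [-179.9, 0.0, 90.0]
force: [-0.1, 0.1, -3.0]
grip_width: 0.0396
grasp_force: 35.0
```

>>> jog_arm([
  [[0,0,0.06,0,0,0,1],[0,0,0.12,0,0,0,1],[0,0,0.18,0,0,0,1],[0,0,0.225,0,0,0,1],[0,0,0.225,0,0,0,1]],
])

```text
time_s: 13.9
tool_pos: [0.6451, 0.1859, 0.0433]
tool_rot: [-180.0, 0.0, 90.0]
force: [-0.7, -0.9, -3.0]
grip_width: 0.0389
grasp_force: 35.0
```

>>> jog_arm([
  [[0,0,0.006,0,0,0,1],[0,0,0.012,0,0,0,1],[0,0,0.012,0,0,0,1]],
])

```text
time_s: 14.2
tool_pos: [0.6455, 0.1861, 0.043]
tool_rot: [180.0, 0.0, 90.0]
force: [-0.1, -0.7, -3.7]
grip_width: 0.039
grasp_force: 35.0
```

>>> jog_arm([
  [[0,0,0,0,0,0,1],[0,0,0,0,0,0,0.55],[0,0,0,0,0,0,0.5],[0,0,0,0,0,0,0.3],[0,0,0,0,0,0,0.2]],
])

```text
time_s: 14.7
tool_pos: [0.6459, 0.1863, 0.0435]
tool_rot: [179.9, -0.0, 90.0]
force: [0.7, 0.4, 0.6]
grip_width: 0.0524
grasp_force: 0.0
```

>>> jog_arm([
  [[0,0,-0.1,0,0,0,0],[0,0,-0.4,0,0,0,0],[0,0,-0.8,0,0,0,0],[0,0,-1,0,0,0,0],[0,0,-1,0,0,0,0]],
])

```text
time_s: 15.2
tool_pos: [0.6477, 0.1875, 0.148]
tool_rot: [179.6, -0.1, 90.0]
force: [1.0, -0.6, -0.8]
grip_width: 0.0852
grasp_force: 0.0
```

Run:
```python
from h import *
p=hubs(.052,.003); print(env.get_obs()['qpos'].round(1))
```

```text
tcp [0.6477 0.1875 0.148 ]
  blob [302. 396.] xy 0.6336 0.0753 dia 0.0132
  blob [318. 254.] xy 0.6465 0.187 dia 0.0399
[ 14.2  30.9 -45.1  85.   22.4  73.1 -33.3]
```

Plate_115 is seated. Next is plate_96.

>>> jog_arm([
  [[-0.13,-0.4,0,0,0,0,0],[-0.26,-0.8,0,0,0,0,0],[-0.35,-1,0,0,0,0,0],[-0.35,-1,0,0,0,0,0]],
])

```text
time_s: 15.65
tool_pos: [0.5422, 0.1492, 0.1414]
tool_rot: [-179.8, 0.2, 90.0]
force: [-0.5, -0.2, 0.7]
grip_width: 0.0871
grasp_force: 0.0
```

>>> jog_arm([
  [[-0.13,-0.4,0,0,0,0,0],[-0.26,-0.8,0,0,0,0,0],[-0.35,-1,0,0,0,0,0],[-0.35,-1,0,0,0,0,0]],
])

```text
time_s: 16.05
tool_pos: [0.4434, 0.1144, 0.142]
tool_rot: [-179.9, 0.2, 89.9]
force: [0.7, 0.7, -0.0]
grip_width: 0.0869
grasp_force: 0.0
```

>>> jog_arm([
  [[-0.07,-0.21,0,0,0,0,0],[-0.07,-0.21,0,0,0,0,0],[-0.07,-0.21,0,0,0,0,0],[-0.07,-0.21,0,0,0,0,0]],
])

```text
time_s: 16.45
tool_pos: [0.4257, 0.1097, 0.1431]
tool_rot: [180.0, -0.1, 90.0]
force: [0.9, -0.9, -0.3]
grip_width: 0.0871
grasp_force: 0.0
```

Run:
```python
from h import *
p=hubs(.034,.004); print(env.get_obs()['qpos'].round(1))
```

```text
tcp [0.4257 0.1097 0.1431]
  blob [603. 293.] xy 0.6305 0.075 dia 0.0122
  blob [321. 246.] xy 0.4255 0.1105 dia 0.04
  blob [635. 141.] xy 0.6302 0.1819 dia 0.0267
  blob [100.  94.] xy 0.2877 0.2103 dia 0.0405
  blob [271.   6.] xy 0.3965 0.2614 dia 0.0319
[ 35.5  -2.5 -51.6 116.9  -2.2  64.6 -15. ]
```

>>> jog_arm([
  [[0,0,0.4,0,0,0,0],[0,0,0.7,0,0,0,0],[0,0,0.9,0,0,0,0],[0,0,0.9,0,0,0,0]],
])

```text
time_s: 16.9
tool_pos: [0.4225, 0.1095, 0.0504]
tool_rot: [-179.7, -0.1, 90.1]
force: [-0.4, 0.8, 0.2]
grip_width: 0.0871
grasp_force: 0.0
```

>>> jog_arm([
  [[0,0,0.15,0,0,0,0],[0,0,0.285,0,0,0,0],[0,0,0.285,0,0,0,0.3],[0,0,0.285,0,0,0,0.5],[0,0,0.285,0,0,0,0.6]],
])

```text
time_s: 17.4
tool_pos: [0.4255, 0.1093, 0.0254]
tool_rot: [179.9, -0.0, 90.0]
force: [0.9, 0.0, 1.2]
grip_width: 0.0704
grasp_force: 0.0
```

>>> jog_arm([
  [[0,0,0,0,0,0,0.8],[0,0,0,0,0,0,1],[0,0,0,0,0,0,1],[0,0,0,0,0,0,1],[0,0,0,0,0,0,1]],
], grip_force=30)

```text
time_s: 17.9
tool_pos: [0.4245, 0.109, 0.0245]
tool_rot: [180.0, 0.0, 90.0]
force: [0.3, -0.9, 1.4]
grip_width: 0.0387
grasp_force: 29.8
```

>>> jog_arm([
  [[0,0,-0.15,0,0,0,1],[0,0,-0.4,0,0,0,1],[0,0,-0.7,0,0,0,1],[0,0,-1,0,0,0,1],[0,0,-1,0,0,0,1]],
])

```text
time_s: 18.4
tool_pos: [0.427, 0.1096, 0.1275]
tool_rot: [179.6, 0.0, 90.0]
force: [0.1, -0.7, -1.9]
grip_width: 0.039
grasp_force: 29.8
```

>>> jog_arm([
  [[-0.02,0.1,0,0,0,0,1],[-0.06,0.3,0,0,0,0,1],[-0.1,0.6,0,0,0,0,1],[-0.15,0.85,0,0,0,0,1],[-0.18,1,0,0,0,0,1]],
])

```text
time_s: 18.9
tool_pos: [0.5253, 0.0902, 0.1224]
tool_rot: [-179.9, -0.0, 89.9]
force: [0.4, 0.3, -2.2]
grip_width: 0.0387
grasp_force: 29.8
```

>>> jog_arm([
  [[-0.05,0.25,0,0,0,0,1],[-0.1,0.5,0,0,0,0,1],[-0.14,0.75,0,0,0,0,1],[-0.17,0.9,0,0,0,0,1],[-0.19,1,0,0,0,0,1]],
])

```text
time_s: 19.4
tool_pos: [0.6245, 0.0716, 0.122]
tool_rot: [-179.8, -0.0, 90.0]
force: [0.3, 0.4, -3.1]
grip_width: 0.039
grasp_force: 29.8
```

>>> jog_arm([
  [[0,0.04,0,0,0,0,1],[0,0.08,0,0,0,0,1],[0,0.08,0,0,0,0,1],[0,0.08,0,0,0,0,1],[0,0.08,0,0,0,0,1]],
])

```text
time_s: 19.9
tool_pos: [0.632, 0.0722, 0.1245]
tool_rot: [180.0, 0.0, 90.0]
force: [-0.4, -0.4, -1.4]
grip_width: 0.0386
grasp_force: 29.8
```

>>> jog_arm([
  [[0,0.005,0.15,0,0,0,1],[0,0.005,0.3,0,0,0,1],[0,0.005,0.42,0,0,0,1],[0,0.005,0.52,0,0,0,1],[0,0.005,0.58,0,0,0,1]],
])

```text
time_s: 20.4
tool_pos: [0.6321, 0.0719, 0.0644]
tool_rot: [-179.9, 0.0, 90.0]
force: [-0.4, -0.3, -2.2]
grip_width: 0.0386
grasp_force: 29.8
```

>>> jog_arm([
  [[0,0,0.06,0,0,0,1],[0,0,0.12,0,0,0,1],[0,0,0.18,0,0,0,1],[0,0,0.225,0,0,0,1],[0,0,0.225,0,0,0,1]],
])

```text
time_s: 20.9
tool_pos: [0.6325, 0.0719, 0.0431]
tool_rot: [-179.9, 0.0, 90.0]
force: [0.3, -0.9, -2.2]
grip_width: 0.0388
grasp_force: 29.8
```

>>> jog_arm([
  [[0,0,0.006,0,0,0,1],[0,0,0.01,0,0,0,1],[0,0,0.01,0,0,0,1]],
])

```text
time_s: 21.2
tool_pos: [0.6331, 0.0721, 0.0431]
tool_rot: [180.0, 0.0, 90.0]
force: [0.2, 0.7, -1.5]
grip_width: 0.0392
grasp_force: 29.8
```

>>> jog_arm([
  [[0,0,0,0,0,0,1],[0,0,0,0,0,0,0.55],[0,0,0,0,0,0,0.5],[0,0,0,0,0,0,0.3],[0,0,0,0,0,0,0.2]],
])

```text
time_s: 21.7
tool_pos: [0.6332, 0.0722, 0.0432]
tool_rot: [180.0, 0.0, 90.0]
force: [-0.3, 0.4, -0.2]
grip_width: 0.0522
grasp_force: 0.0
```

>>> jog_arm([
  [[0,0,-0.1,0,0,0,0],[0,0,-0.4,0,0,0,0],[0,0,-0.8,0,0,0,0],[0,0,-1,0,0,0,0],[0,0,-1,0,0,0,0]],
])

```text
time_s: 22.2
tool_pos: [0.6354, 0.073, 0.1477]
tool_rot: [179.6, -0.0, 90.0]
force: [0.7, 0.7, 0.0]
grip_width: 0.0852
grasp_force: 0.0
```

Run:
```python
from h import *
p=hubs(.052,.003); print(env.get_obs()['qpos'].round(1))
```

```text
tcp [0.6354 0.073  0.1477]
  blob [300. 396.] xy 0.6202 -0.0389 dia 0.0127
  blob [298. 393.] xy 0.6198 -0.041 dia 0.04
  blob [318. 253.] xy 0.6337 0.0736 dia 0.0398
  blob [338.  68.] xy 0.6462 0.1858 dia 0.0396
[ 27.2  27.2 -47.2  90.3  20.8  71.4 -23.5]
```

Plate_96 is seated. Last is plate_60.

>>> jog_arm([
  [[0.3,-0.35,0,0,0,0,0],[0.6,-0.7,0,0,0,0,0],[0.84,-1,0,0,0,0,0],[0.84,-1,0,0,0,0,0]],
])

```text
time_s: 22.65
tool_pos: [0.5276, 0.1608, 0.142]
tool_rot: [-179.8, 0.0, 90.5]
force: [0.3, 0.7, 0.1]
grip_width: 0.0868
grasp_force: 0.0
```

>>> jog_arm([
  [[0.3,-0.35,0,0,0,0,0],[0.6,-0.7,0,0,0,0,0],[0.84,-1,0,0,0,0,0],[0.84,-1,0,0,0,0,0]],
])

```text
time_s: 23.05
tool_pos: [0.4284, 0.2435, 0.1423]
tool_rot: [-179.9, 0.0, 90.5]
force: [0.2, -0.3, 0.0]
grip_width: 0.0868
grasp_force: 0.0
```

>>> jog_arm([
  [[0.3,-0.35,0,0,0,0,0],[0.32,-0.38,0,0,0,0,0],[0.32,-0.38,0,0,0,0,0],[0.32,-0.38,0,0,0,0,0]],
])

```text
time_s: 23.45
tool_pos: [0.3959, 0.2709, 0.1425]
tool_rot: [-180.0, 0.0, 89.9]
force: [-0.2, -0.3, -0.7]
grip_width: 0.0868
grasp_force: 0.0
```

Run:
```python
from h import *
p=hubs(.034,.004); print(env.get_obs()['qpos'].round(1)); cv2.imwrite("pics/w6.png",p[:,:,::-1])
```

```text
tcp [0.3959 0.2709 0.1425]
  blob [165. 313.] xy 0.2846 0.2165 dia 0.0389
  blob [321. 242.] xy 0.3958 0.2746 dia 0.0396
  blob [160. 114.] xy 0.2939 0.3591 dia 0.0402
[ 20.6   6.5 -60.3 111.8   6.3  65.1 -42.3]
```

View pics/w6.png

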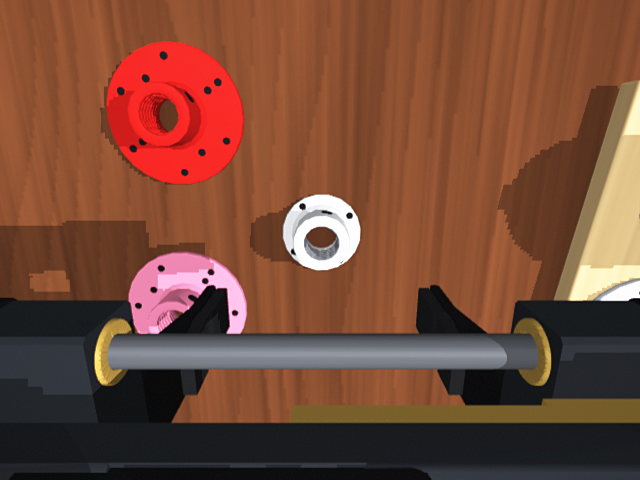

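The wrist view shows the 60 plate at (321,242) between the jaws, with pink (187,310) and red (175,113) clear of the fingers. Descending.

>>> jog_arm([
  [[0.015,0,0.4,0,0,0,0],[0.015,0,0.7,0,0,0,0],[0.015,0,0.9,0,0,0,0],[0.015,0,0.9,0,0,0,0]],
])

```text
time_s: 23.9
tool_pos: [0.3936, 0.2714, 0.05]
tool_rot: [-179.6, 0.1, 89.9]
force: [-0.4, -0.8, 0.0]
grip_width: 0.0871
grasp_force: 0.0
```

>>> jog_arm([
  [[0,0,0.15,0,0,0,0],[0,0,0.285,0,0,0,0],[0,0,0.285,0,0,0,0.3],[0,0,0.285,0,0,0,0.5],[0,0,0.285,0,0,0,0.6]],
])

```text
time_s: 24.4
tool_pos: [0.3955, 0.2738, 0.0251]
tool_rot: [179.9, -0.0, 90.0]
force: [-0.1, -0.2, 0.9]
grip_width: 0.0703
grasp_force: 0.0
```

>>> jog_arm([
  [[0,0,0,0,0,0,0.8],[0,0,0,0,0,0,1],[0,0,0,0,0,0,1],[0,0,0,0,0,0,1],[0,0,0,0,0,0,1]],
], grip_force=25)

```text
time_s: 24.9
tool_pos: [0.395, 0.2736, 0.0244]
tool_rot: [180.0, 0.0, 90.0]
force: [-0.2, 0.1, 2.4]
grip_width: 0.0396
grasp_force: 25.0
```

>>> jog_arm([
  [[0,0,-0.15,0,0,0,1],[0,0,-0.4,0,0,0,1],[0,0,-0.7,0,0,0,1],[0,0,-1,0,0,0,1],[0,0,-1,0,0,0,1]],
])

```text
time_s: 25.4
tool_pos: [0.397, 0.2752, 0.1276]
tool_rot: [179.6, -0.1, 90.0]
force: [-0.2, 0.9, -1.9]
grip_width: 0.0395
grasp_force: 25.0
```

>>> jog_arm([
  [[-0.1,0.05,0,0,0,0,1],[-0.3,0.15,0,0,0,0,1],[-0.55,0.26,0,0,0,0,1],[-0.8,0.38,0,0,0,0,1],[-1,0.48,0,0,0,0,1]],
])

```text
time_s: 25.9
tool_pos: [0.4425, 0.1704, 0.1225]
tool_rot: [-179.8, 0.1, 89.9]
force: [0.3, -1.0, -1.8]
grip_width: 0.0397
grasp_force: 25.0
```

>>> jog_arm([
  [[-0.25,0.12,0,0,0,0,1],[-0.5,0.24,0,0,0,0,1],[-0.75,0.36,0,0,0,0,1],[-1,0.48,0,0,0,0,1]],
])

```text
time_s: 26.3
tool_pos: [0.49, 0.0712, 0.1224]
tool_rot: [-179.8, 0.0, 90.0]
force: [0.7, 0.9, -0.6]
grip_width: 0.0393
grasp_force: 25.0
```

>>> jog_arm([
  [[-0.25,0.12,0,0,0,0,1],[-0.5,0.24,0,0,0,0,1],[-0.75,0.36,0,0,0,0,1],[-1,0.48,0,0,0,0,1]],
])

```text
time_s: 26.7
tool_pos: [0.5378, -0.0286, 0.1221]
tool_rot: [-179.8, -0.0, 90.0]
force: [0.4, -0.1, -0.9]
grip_width: 0.0394
grasp_force: 25.0
```

>>> jog_arm([
  [[-0.25,0.12,0,0,0,0,1],[-0.5,0.24,0,0,0,0,1],[-0.75,0.36,0,0,0,0,1],[-0.9,0.43,0,0,0,0,1],[-1,0.48,0,0,0,0,1]],
])

```text
time_s: 27.2
tool_pos: [0.5861, -0.1282, 0.1225]
tool_rot: [-179.8, -0.0, 89.9]
force: [0.9, -0.3, -1.5]
grip_width: 0.0398
grasp_force: 25.0
```

>>> jog_arm([
  [[-0.15,0.1,0,0,0,0,1],[-0.3,0.19,0,0,0,0,1],[-0.3,0.19,0,0,0,0,1],[-0.3,0.19,0,0,0,0,1],[-0.3,0.19,0,0,0,0,1]],
])

```text
time_s: 27.7
tool_pos: [0.6053, -0.1546, 0.1241]
tool_rot: [-179.9, -0.0, 90.1]
force: [0.7, -1.1, -1.0]
grip_width: 0.0398
grasp_force: 25.0
```

Run:
```python
from h import *
print(env.get_obs()['qpos'].round(1))
p,d=env.read_camera("scene"); cv2.imwrite("pics/s7.png",p[:,:,::-1])
```

```text
[ 44.8  25.2 -41.8  93.4  17.8  68.2  -0.7]
```

View pics/s7.png

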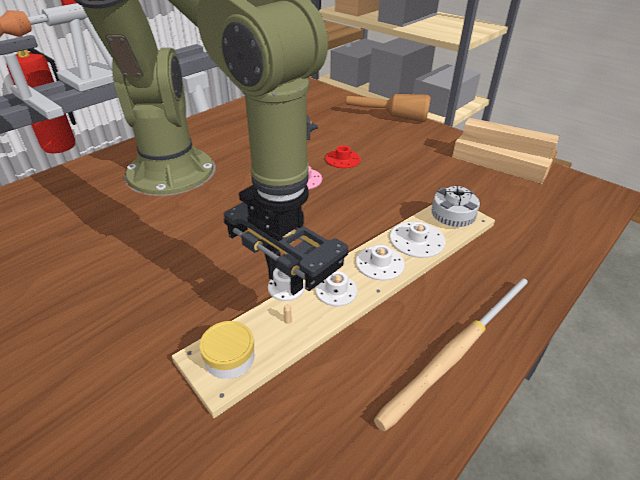

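The scene shows 115, 96 and 78 flat on pegs 1–3 and the 60 plate held over peg_4 (288,313), clear of the tin. Lowering.

>>> jog_arm([
  [[-0.005,0,0.15,0,0,0,1],[-0.005,0,0.3,0,0,0,1],[-0.005,0,0.42,0,0,0,1],[-0.005,0,0.52,0,0,0,1],[-0.005,0,0.58,0,0,0,1]],
])

```text
time_s: 28.25
tool_pos: [0.6051, -0.1567, 0.0645]
tool_rot: [-179.9, -0.0, 90.0]
force: [-0.9, -0.4, -1.0]
grip_width: 0.0395
grasp_force: 25.0
```

>>> jog_arm([
  [[0,0,0.06,0,0,0,1],[0,0,0.12,0,0,0,1],[0,0,0.18,0,0,0,1],[0,0,0.225,0,0,0,1],[0,0,0.225,0,0,0,1]],
])

```text
time_s: 28.75
tool_pos: [0.6055, -0.1569, 0.0432]
tool_rot: [-179.9, -0.0, 90.0]
force: [0.1, -0.7, -1.3]
grip_width: 0.0394
grasp_force: 25.0
```

>>> jog_arm([
  [[0,0,0.006,0,0,0,1],[0,0,0.01,0,0,0,1],[0,0,0.01,0,0,0,1]],
])

```text
time_s: 29.05
tool_pos: [0.6061, -0.157, 0.0431]
tool_rot: [180.0, 0.0, 90.0]
force: [0.7, -0.0, -1.0]
grip_width: 0.0396
grasp_force: 25.0
```

>>> jog_arm([
  [[0,0,0,0,0,0,1],[0,0,0,0,0,0,0.55],[0,0,0,0,0,0,0.5],[0,0,0,0,0,0,0.3],[0,0,0,0,0,0,0.2]],
])

```text
time_s: 29.55
tool_pos: [0.6061, -0.157, 0.0431]
tool_rot: [180.0, 0.0, 90.0]
force: [0.5, 0.2, 0.1]
grip_width: 0.0523
grasp_force: 0.0
```

>>> jog_arm([
  [[0,0,-0.1,0,0,0,0],[0,0,-0.4,0,0,0,0],[0,0,-0.8,0,0,0,0],[0,0,-1,0,0,0,0],[0,0,-1,0,0,0,0]],
])

```text
time_s: 30.05
tool_pos: [0.6086, -0.157, 0.1477]
tool_rot: [179.6, 0.1, 90.0]
force: [-0.2, 0.0, -0.3]
grip_width: 0.0849
grasp_force: 0.0
```

>>> jog_arm([
  [[0,-0.4,-0.3,0,0,0,0],[0,-0.8,-0.6,0,0,0,0],[0,-1,-0.8,0,0,0,0],[0,-1,-0.8,0,0,0,0],[0,-1,-0.8,0,0,0,0]],
])

```text
time_s: 30.55
tool_pos: [0.506, -0.1573, 0.2228]
tool_rot: [180.0, 0.1, 90.0]
force: [-0.4, -0.1, -0.5]
grip_width: 0.0867
grasp_force: 0.0
```

Run:
```python
from h import *
K,T=campose("scene"); p,d=env.read_camera("scene"); cv2.imwrite("pics/s8.png",p[:,:,::-1]); X=cloud(K,T,d)
for n,c in dict(p1=(.646,.186),p2=(.633,.0725),p3=(.6195,-.0422),p4=(.606,-.156)).items():
    r=np.hypot(X[:,:,0]-c[0],X[:,:,1]-c[1]); H=X[(r<.021)&(X[:,:,2]>.049)&(X[:,:,2]<.0545)]
    D=X[(r<.045)&(X[:,:,2]>.0205)&(X[:,:,2]<.028)]
    print(n,H.mean(0).round(4),len(H),'disc z',np.median(D[:,2]).round(4))
o=env.get_obs(); print(o['grasp_force'],o['tool_pos'],abs(o['joint_velocities']).max())
```

```text
p1 [0.6453 0.1842 0.0523] 144 disc z 0.0252
p2 [0.6327 0.0703 0.0524] 165 disc z 0.0252
p3 [ 0.619  -0.044   0.0525] 191 disc z 0.0252
p4 [ 0.6058 -0.1576  0.0525] 232 disc z 0.0247
0.0 [ 0.50600699 -0.15694065  0.22211459] 1.5088224089245001
```

View pics/s8.png

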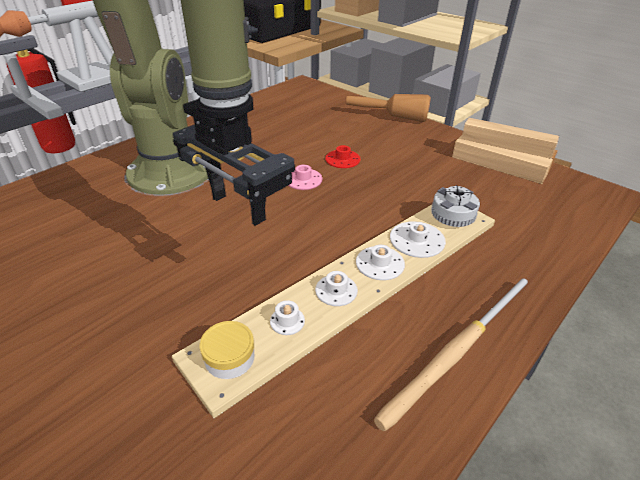

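The final view shows all four plates flat over their pegs, at (418,235), (380,258), (336,285) and (287,316). They run from largest at the chuck to smallest at the tin, and the tin hasn't moved.

```bash
python3 -c "
from cell import env
print(env.sign_off())"
```

```text
the job is handed in; nothing more can be done
None
```

All four faceplates are on their pegs, hub up and flat on the board, running from the 115 mm plate next to the chuck to the 60 mm plate next to the untouched wax tin; I handed the job in at about 31 s, and no verdict was returned.

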